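Stool stretchers to the assembly rack in their order

ROBOT

A 6-joint arm with a two-finger parallel gripper is mounted at the origin on the work surface. World frame = base frame: x ahead of the robot, y to its left, z up, the work surface at z = 0. Lengths are in m, angles in rad, forces in N, time in s.
With the tool pointing down it reaches from about 0.325 to 0.9 m from the base axis. Payload 6.1 kg.
Tool frame: the origin (TCP) lies midway between the tips of the shut fingers; the grasp point (between the pads) lies env.grip_depth behind it (env.grip_depth is the distance from the TCP to the grasp point, in m); z points along the fingers, y is the line along which they close (so a half turn about z gives the same grasp; the last joint's range is limited). The gripper opens to 85 mm and grips with 20 to 120 N. Pads are 22 mm wide; open, the fingers measure 114 mm over their backs; the gripper's body (76 mm by 85 mm) begins 54 mm behind the grasp point. The pads swing forward as they close: fully open they stand 13 mm farther back than shut.
Start: joints at [1.102, 0.22, 1.526, -0, 1.395, -0.126], TCP at [0.21, 0.589, 0.231] pointing down, gripper open.
Joint ranges: [-2.98, 2.98], [-0.91, 2.08], [0.09, 2.57], [-1.24, 4.39], [0.2, 2.65], [-2.68, 2.68]. Speed limits (rad/s): [2.57, 2.57, 3.01, 3.14, 3.14, 3.14].

INTERFACE

Orientations are given as a rotation vector (axis times angle).
In Python, from rig import env, viewer gives the robot as it stands.
- The arm moves only by the tool step_arm, never from a script. Its argument "rows" is a list of rows, each an object with "claw": the opening, from 0 (shut) to 1 (fully open); "offset": the shift along the tool's x, y, z in cm, a list of three; "spin": the turn about the tool's z in rad. A call has 1 to 10 rows; each row is the pose to reach, as a shift and turn from the pose commanded when the call began, along the tool's axes at that moment; what a row does not reach only later rows make up. A row lasts 1/8 s, in which the tool goes at most 62.5 mm and 10.7 degrees, less where a joint would pass 70% of its speed; a pose out of reach is approached as far as the arm can. A call with a gripper value outside its range is refused whole. The fingers move at their own pace and stop on an object; "force" is the grip in N (left out, the last holds). Time passes only in rows, so rows that repeat a pose let the fingers close. It gives the time, the measured TCP pose, the force, the opening and the grip force at its end, in the units of the state.
- env.get_obs(): the state, without advancing time (a new reading comes with each control period).
- viewer.get_image(name): name is "scene" or "side" or "wrist"; returns (picture, depth): 420x560x3 uint8, red, green, blue; 420x560 float32, m along the optical axis (not along the pixel's ray), 0 where there is no reading.
- viewer.camera_params(name): a dict with "fx", "fy", "cx", "cy" (pixels), "dist_coeffs" ([k1, k2, p1, p2, k3] as OpenCV has them; the pictures are not rectified), "R" (3x3) and "t" (3): a world point X has camera coordinates R X + t; the wrist camera has in their place "tool_from_camera" (4x4, takes a point from camera to tool coordinates, whose origin is the TCP and whose axes are the flange's). Camera axes: x right, y down, z forward; pixel columns grow to the right and rows downward; lengths in m; the calibration is good to about 2 mm. A picture is of the moment at which its call begins: read the wrist's pose just before it. camera_params takes no time and is no camera call.
- env.hand_in(): hands the job in; it is judged then, once.
The state is a dict: "t": time; "joints": joint angles; "qd": joint speeds; "joint_efforts": joint torques, N m; "tcp_pos": TCP position; "ee_rot": TCP orientation; "force": force on the tool from outside, world axes, zero at the start; "ft_torque": the same for the moment, N m; "opening": opening from 0.0 (shut) to 1.0 (fully open); "grasp_force": force on a finger pad.
Only numpy, scipy, OpenCV 4.12 (cv2) and the standard library are available. Lean on these libraries where they do the work, as an engineer would, in place of code of your own. Each camera call takes 0.05 s, during which the arm holds its last target. There are 200 camera calls.

TASK

Move the four stool stretchers from the full plywood rack to the empty dark rack, each laid flat across both rails in the middle of a notch of its own, in the same order along the row as they lie now (the leftmost in the leftmost notch, and so on), so that each later finds its own mortise. The finish is fresh: do not knock the stretchers against each other, and leave the jar and the tin between the racks where they stand.

Things in the scene. Friction and masses are not known exactly. Their poses are not given: they have to be found in the camera images.
- turned_mid (a point): Stretcher with a lathe-turned waist: square end blocks 30 x 30 mm, 50 mm long, between them thin necks, beads and in the middle a round barrel 29 mm in diameter, 30 mm long, to grip; 226 mm long with its tenons. Point: its centre, 15 mm above its underside. Like all four: stained wood, about 110 g (up to a third more or less), lying along its own x, y across, z up.
- square_mid (a point): Plain square stretcher, 28 x 28 mm, 210 mm long with a round tenon at each end. Point: its centre, 14 mm above its underside. All four start in random order in the notches of the full rack: pale plywood, two parallel rails 110 mm apart, neighbouring notches 80 mm apart.
- flat_mid (a point): Flat stretcher, 40 mm wide, 18 mm thick, 240 mm long with a flat tenon at each end, broad side down. Point: its centre, 9 mm above its underside. Full and empty rack are alike in shape and stand parallel, end to end in one line on a blue cloth-faced mat, each notch 420 mm from the matching one of the other rack; which rack stands left is random.
- eight_sided_mid (a point): Straight eight-sided stretcher, 34 mm across its flats, the shortest: 192 mm long with a round tenon at each end. Point: its centre, 17 mm above its underside. It lies on one of its flats.
- place_1_seat (a point): One notch of the empty dark wood rack, a cork pad on each of its two rails. Point: midway between the rails, on the notch's centre line, at the height of the cork on which a stretcher's underside will rest (51 mm above the table). x across the rails, the way a stretcher lies; y along the row. The place numbers are shuffled and say nothing of the order in the row.
- place_2_seat (a point): Another notch, like the first. Each is 60 mm wide, between teeth that rise 23 mm above the cork. The rails are 20 mm thick, 110 mm apart (centres), with 90 mm of free space between them, above 18 mm high cross bars under the middle and end teeth.
- place_3_seat (a point): Another notch, like the first.
- place_4_seat (a point): Another notch, like the first.
- jar: Loose amber glass varnish jar, 48 mm in diameter, 60 mm tall, standing on the mat in the 76 mm wide gap between the racks, towards the robot. Origin at its underside.
- tin: Loose round wax tin, 60 mm in diameter, 28 mm tall, standing on the mat in the gap between the racks, behind the jar. Origin at its underside.

How it is judged:
At the end, for the whole second after the job is handed in: All four lie at rest and released in the empty rack, each centre within 20 mm of a notch's middle, underside within 5 mm of cork height, length within 0.2 rad of the notch's line, in the starting order along the row (each shifted by the 420 mm between the racks, within 30 mm) (((horizontal distance between turned_mid and place_1_seat below 0.02 m and z of turned_mid in the frame of place_1_seat between 0.01 and 0.02 m) or (horizontal distance between turned_mid and place_2_seat below 0.02 m and z of turned_mid in the frame of place_2_seat between 0.01 and 0.02 m) or (horizontal distance between turned_mid and place_3_seat below 0.02 m and z of turned_mid in the frame of place_3_seat between 0.01 and 0.02 m) or (horizontal distance between turned_mid and place_4_seat below 0.02 m and z of turned_mid in the frame of place_4_seat between 0.01 and 0.02 m)) and distance of turned_mid from where it was at the start of the episode between 0.39 and 0.45 m and angle between the x axis of each of turned_mid, square_mid, flat_mid, eight_sided_mid and the x axis of place_1_seat, either way round below 0.2 rad and linear speed of each of turned, square, flat, eight_sided below 0.02 m/s and ((horizontal distance between square_mid and place_1_seat below 0.02 m and z of square_mid in the frame of place_1_seat between 0.009 and 0.019 m) or (horizontal distance between square_mid and place_2_seat below 0.02 m and z of square_mid in the frame of place_2_seat between 0.009 and 0.019 m) or (horizontal distance between square_mid and place_3_seat below 0.02 m and z of square_mid in the frame of place_3_seat between 0.009 and 0.019 m) or (horizontal distance between square_mid and place_4_seat below 0.02 m and z of square_mid in the frame of place_4_seat between 0.009 and 0.019 m)) and distance of square_mid from where it was at the start of the episode between 0.39 and 0.45 m and ((horizontal distance between flat_mid and place_1_seat below 0.02 m and z of flat_mid in the frame of place_1_seat between 0.004 and 0.014 m) or (horizontal distance between flat_mid and place_2_seat below 0.02 m and z of flat_mid in the frame of place_2_seat between 0.004 and 0.014 m) or (horizontal distance between flat_mid and place_3_seat below 0.02 m and z of flat_mid in the frame of place_3_seat between 0.004 and 0.014 m) or (horizontal distance between flat_mid and place_4_seat below 0.02 m and z of flat_mid in the frame of place_4_seat between 0.004 and 0.014 m)) and distance of flat_mid from where it was at the start of the episode between 0.39 and 0.45 m and ((horizontal distance between eight_sided_mid and place_1_seat below 0.02 m and z of eight_sided_mid in the frame of place_1_seat between 0.012 and 0.022 m) or (horizontal distance between eight_sided_mid and place_2_seat below 0.02 m and z of eight_sided_mid in the frame of place_2_seat between 0.012 and 0.022 m) or (horizontal distance between eight_sided_mid and place_3_seat below 0.02 m and z of eight_sided_mid in the frame of place_3_seat between 0.012 and 0.022 m) or (horizontal distance between eight_sided_mid and place_4_seat below 0.02 m and z of eight_sided_mid in the frame of place_4_seat between 0.012 and 0.022 m)) and distance of eight_sided_mid from where it was at the start of the episode between 0.39 and 0.45 m); the robot touches nothing.
It fails at once if two stretchers are knocked together (over 3 N) (contact force between turned and square above 3 N or contact force between any of turned, square and flat above 3 N or contact force between any of turned, square, flat and eight_sided above 3 N).
It fails at once if the jar or the tin is shifted by more than 20 mm or tipped (distance of any of jar, tin from where it was at the start of the episode above 0.02 m or angle between any of jar, tin's own z axis and vertical above 0.3 rad).
It also fails if it takes over 128 s, if anything falls off the work surface, if the arm or the gripper's body presses on something with over 40 N, if the wrist force passes 120 N, or if a joint passes its speed limit or range.

## Working session

There is one attempt and no reset: what is moved stays moved. The work goes in short steps, Python scripts to look and compute and a tool call to move; the robot and the scene stay as the last step left them, time stands still between calls to the robot, and variables do not carry over. Pictures are saved under pics/ and viewed, at most 14 in all, crops included, and the job is handed in when it is done.

Besides the shell and the picture viewer there is one more tool, called by a JSON object that holds its "method" and its "body", one argument or row to a line. step_arm: Moves the arm, as the interface text tells. Its arguments: {"type":"object","properties":{"rows":{"type":"array","items":{"type":"object","properties":{"claw":{"type":"number"},"offset":{"type":"array","items":{"type":"number"}},"spin":{"type":"number"}}}},"force":{"type":"number"}},"required":["rows"]}

```bash
mkdir -p pics; python3 - <<'E'
from rig import env, viewer
import cv2
o=env.get_obs();print(o, env.grip_depth)
for n in("scene","side"):
    im,d=viewer.get_image(n);cv2.imwrite(f"pics/{n}0.png",im[:,:,::-1]);p=viewer.camera_params(n);print(n,p,(d>0).mean())
print(viewer.camera_params("wrist"))
E
```

```text
{'t': 0.0, 'joints': array([ 1.10188545e+00,  2.21285047e-01,  1.52765105e+00, -4.04764425e-05,
        1.39470450e+00, -1.26088347e-01]), 'qd': array([-0.00037328,  0.00061917,  0.00115684,  0.00043755,  0.00103798,
       -0.00083915]), 'joint_efforts': array([ 1.44183348e-03, -4.96898997e+01, -3.89399064e+01, -6.48424248e-05,
        1.08997989e-02, -1.51629621e-05]), 'tcp_pos': array([0.20981339, 0.5880598 , 0.23014162]), 'ee_rot': array([-5.35764001e-01, -3.09499912e+00,  3.09338641e-03]), 'force': array([ 0.21347437, -0.31633986, -0.38585345]), 'ft_torque': array([0.01304501, 0.0428894 , 0.03118862]), 'grasp_force': 0.0, 'opening': 0.9968457403453193} 0.0187
scene {'fx': 463.13663754509446, 'fy': 463.13663754509446, 'cx': 278.2572325879007, 'cy': 203.426775489853, 'dist_coeffs': array([-0.01970973,  0.        ,  0.        ,  0.        ,  0.        ]), 'R': array([[-0.4528515 ,  0.89155053,  0.00794798],
       [ 0.73826763,  0.37996171, -0.55730603],
       [-0.49988641, -0.24650913, -0.83026913]]), 't': array([ 0.22578827, -0.33202878,  1.29422088])} 0.9959948979591837
side {'
[... 299 characters left out ...]
5652e-01],
       [ 4.36413664e-01,  7.34181951e-01, -5.20115350e-01]]), 't': array([-0.44217119,  0.20222854,  0.86189002])} 0.9957610544217687
{'fx': 324.36080804370937, 'fy': 324.36080804370937, 'cx': 277.28162723633955, 'cy': 214.37375580214078, 'dist_coeffs': array([-0.05013443,  0.        ,  0.        ,  0.        ,  0.        ]), 'tool_from_camera': array([[-6.67376404e-04, -9.55455670e-01, -2.95133897e-01,
         7.52276183e-02],
       [ 9.99999517e-01, -8.50660908e-04,  4.92633030e-04,
        -3.97544976e-04],
       [-7.21747891e-04, -2.95133425e-01,  9.55455776e-01,
        -1.42535320e-01],
       [ 0.00000000e+00,  0.00000000e+00,  0.00000000e+00,
         1.00000000e+00]])}
```

View pics/scene0.png

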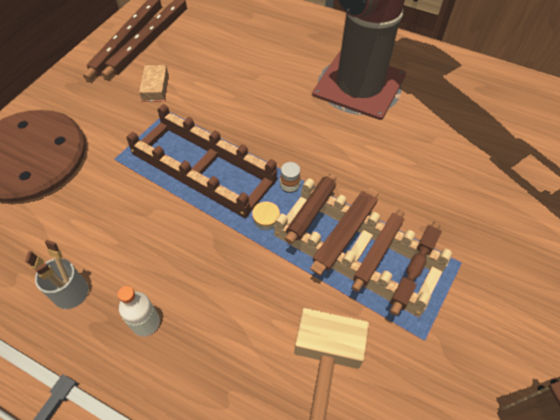

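View pics/side0.png

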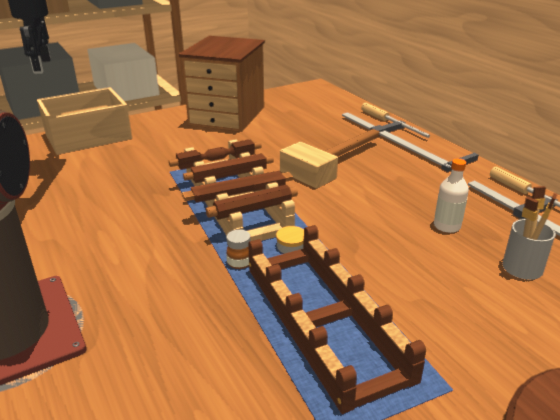

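The scene view shows the dark, empty rack at (130–275, 110–210). The full rack is on its right at (280–450, 180–310), which is +y. Starting from the gap, it holds the eight-sided, flat, square and turned stretchers. The jar is at (290,177) and the tin at (266,214). Next I measure them with calibrated point clouds from both cameras.

```bash
cat > h.py <<'E'
import numpy as np, cv2
from rig import env, viewer
from scipy.spatial.transform import Rotation as Ro
def cloud(n):
    o=env.get_obs(); im,d=viewer.get_image(n); p=viewer.camera_params(n)
    K=np.array([[p['fx'],0,p['cx']],[0,p['fy'],p['cy']],[0,0,1]])
    u,v=np.meshgrid(np.arange(560.),np.arange(420.))
    q=cv2.undistortPoints(np.stack([u,v],-1).reshape(-1,1,2),K,np.array(p['dist_coeffs'])).reshape(420,560,2)
    C=np.dstack([q*d[...,None],d])
    if n=='wrist':
        T=p['tool_from_camera']; W=(C@T[:3,:3].T+T[:3,3])@Ro.from_rotvec(o['ee_rot']).as_matrix().T+o['tcp_pos']
    else: W=(C-p['t'])@p['R']
    W[d<=0]=np.nan
    return im,W
E
python3 - <<'E'
from h import *
S=[cloud('scene'),cloud('side')]
np.savez('c.npz',a=S[0][0],b=S[0][1],c=S[1][0],d=S[1][1])
H=[]
for im,W in S:
    hsv=cv2.cvtColor(im,cv2.COLOR_RGB2HSV).reshape(-1,3).astype(int); P=W.reshape(-1,3)
    mat=(hsv[:,0]>100)&(hsv[:,0]<125)&(hsv[:,1]>90)&(abs(P[:,2])<.02)
    M=P[mat]; r=cv2.minAreaRect(M[:,:2].astype(np.float32)); print('mat',mat.sum(),r,np.median(M[:,2]))
    # table far away
    t=(abs(P[:,2])<.02)&(P[:,0]>.1)&(P[:,0]<.9)&(abs(P[:,1])<.7);print('table z',np.median(P[t,2]))
# top-down mosaic: x in [.1,.8] up, y in [-.7,.8] left; 2mm/px
for k,(im,W) in enumerate(S):
    P=W.reshape(-1,3);c=im.reshape(-1,3)
    ok=np.isfinite(P[:,2])&(P[:,2]<.2);P=P[ok];c=c[ok]
    o=np.argsort(P[:,2]);P=P[o];c=c[o]
    I=np.zeros((350,750,3),np.uint8);r=((.9-P[:,0])/.002).astype(int);q=((.75-P[:,1])/.002).astype(int)
    g=(r>=0)&(r<350)&(q>=0)&(q<750)
    I[r[g],q[g]]=c[g][:,::-1];H.append(cv2.dilate(I,np.ones((2,2))))
v=np.vstack([H[0][:300],H[1][:300]]);cv2.imwrite('pics/top.png',v)
E
```

```text
mat 1840 ((0.4748733639717102, -0.019999057054519653), (0.8139203190803528, 0.19564411044120789), 83.91148376464844) 0.0037668414088148933
table z 0.0011238594702666293
mat 10780 ((0.4712061285972595, -0.02439016103744507), (0.8172444701194763, 0.19801172614097595), 83.90850830078125) 0.0038905766829935443
table z 0.0012690763244126127
```

View pics/top.png

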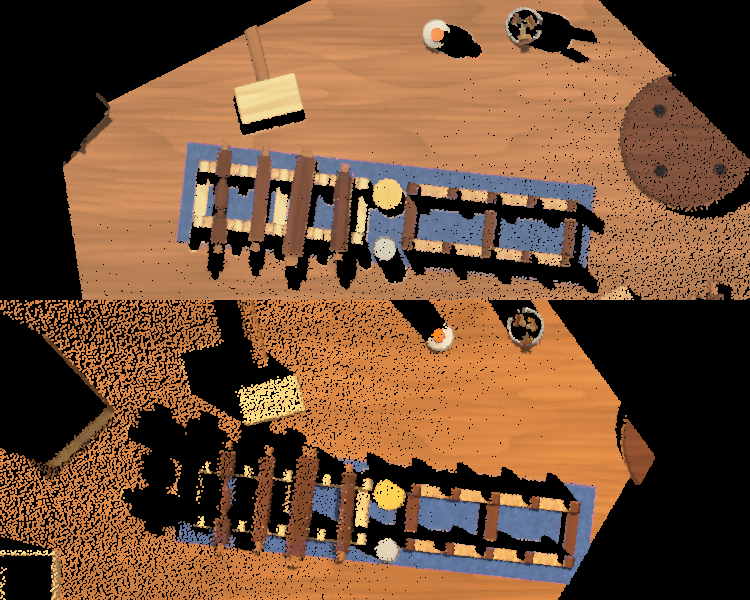

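The top-down mosaic shows the full rack on the left. From left to right its notches hold turned (x≈220), square (260), flat (300) and eight-sided (343). The empty rack is at 405–575, and the jar and tin sit in the gap at about 387. Next I extract coordinates in the row frame.

```bash
cat > meas.py <<'E'
from h import *
z=np.load('c.npz')
a=np.radians(83.91);u=np.array([np.cos(a),np.sin(a)]);w=np.array([np.sin(a),-np.cos(a)]);c0=np.array([.473,-.022])
for n,im,W in(('scene',z['a'],z['b']),('side',z['c'],z['d'])):
    hsv=cv2.cvtColor(im,cv2.COLOR_RGB2HSV).reshape(-1,3).astype(int);P=W.reshape(-1,3)
    s=(P[:,:2]-c0)@u;t=(P[:,:2]-c0)@w;V=hsv[:,2]
    print(n)
    reg=(abs(s)<.42)&(abs(t)<.14)
    # histogram of s for stretchers in middle band, well above rails
    m=reg&(s>.03)&(P[:,2]>.056)&(P[:,2]<.1)&(V<135)
    lab=np.round((s-.01)/.08)
    for lo in np.arange(.04,.40,.08):
        pass
    h,e=np.histogram(s[m&(abs(t)<.04)],np.arange(0,.42,.01));print('hist',dict(zip(np.round(e[:-1],2),h)))
    ck=reg&(s<-.03)&(abs(P[:,2]-.051)<.006)&(V>140)
    I=np.zeros((150,450),np.uint8);I[((t[ck]+.15)/.002).astype(int),((s[ck]+.45)/.002).astype(int)]=255
    I=cv2.morphologyEx(I,cv2.MORPH_CLOSE,np.ones((5,5)))
    N,L,st,ce=cv2.connectedComponentsWithStats(I)
    for i in range(1,N):
        if st[i,4]>40:
            x,y,ww,hh=st[i,:4];k=L[((t[ck]+.15)/.002).astype(int),((s[ck]+.45)/.002).astype(int)]==i
            print('cork s %.3f..%.3f t %.3f..%.3f mid %.3f z %.4f'%(x*.002-.45,(x+ww)*.002-.45,y*.002-.15,(y+hh)*.002-.15,(x+ww/2)*.002-.45,np.median(P[ck][k,2])))
E
python3 meas.py
```

```text
scene
hist {np.float64(0.0): np.int64(0), np.float64(0.01): np.int64(0), np.float64(0.02): np.int64(0), np.float64(0.03): np.int64(0), np.float64(0.04): np.int64(0), np.float64(0.05): np.int64(0), np.float64(0.06): np.int64(0), np.float64(0.07): np.int64(63), np.float64(0.08): np.int64(141), np.float64(0.09): np.int64(167), np.float64(0.1): np.int64(181), np.float64(0.11): np.int64(0), np.float64(0.12): np.int64(0), np.float64(0.13): np.int64(0), np.float64(0.14): np.int64(0), np.float64(0.15): np.int64(73), np.float64(0.16): np.int64(166), np.float64(0.17): np.int64(160), np.float64(0.18): np.int64(145), np.float64(0.19): np.int64(92), np.float64(0.2): np.int64(0), np.float64(0.21): np.int64(0), np.float64(0.22): np.int64(0), np.float64(0.23): np.int64(4), np.float64(0.24): np.int64(30), np.float64(0.25): np.int64(48), np.float64(0.26): np.int64(103), np.float64(0.27): np.int64(0), np.float64(0.28): np.int64(0), np.float64(0.29): np.int64(0), np.float64(0.3): np.int64(0), np.float64(0.31): np.int64(23), np.float64(0.32): np.int64(167), np.float64(0.33): np.int64(176), np.float64(0.3
[... 1725 characters left out ...]
(0.33): np.int64(4), np.float64(0.34): np.int64(0), np.float64(0.35): np.int64(0), np.float64(0.36): np.int64(0), np.float64(0.37): np.int64(0), np.float64(0.38): np.int64(0), np.float64(0.39): np.int64(0), np.float64(0.4): np.int64(0)}
cork s -0.280..-0.220 t -0.068..-0.044 mid -0.250 z 0.0519
cork s -0.360..-0.298 t -0.066..-0.044 mid -0.329 z 0.0518
cork s -0.196..-0.138 t -0.066..-0.044 mid -0.167 z 0.0518
cork s -0.118..-0.058 t -0.066..-0.044 mid -0.088 z 0.0518
cork s -0.360..-0.298 t 0.042..0.066 mid -0.329 z 0.0517
cork s -0.280..-0.218 t 0.042..0.066 mid -0.249 z 0.0519
cork s -0.200..-0.138 t 0.044..0.066 mid -0.169 z 0.0516
cork s -0.118..-0.058 t 0.042..0.066 mid -0.088 z 0.0517
```

Cork pads: notches at s = -0.09, -0.17, -0.25, -0.33, t≈0, z≈0.0515. Both views agree, and it matches the stated 51 mm. Next, the stretchers.

```bash
python3 - <<'E'
from h import *
z=np.load('c.npz')
a=np.radians(83.91);u=np.array([np.cos(a),np.sin(a)]);w=np.array([np.sin(a),-np.cos(a)]);c0=np.array([.473,-.022])
for n,im,W in(('scene',z['a'],z['b']),('side',z['c'],z['d'])):
    hsv=cv2.cvtColor(im,cv2.COLOR_RGB2HSV).reshape(-1,3).astype(int);P=W.reshape(-1,3)
    s=(P[:,:2]-c0)@u;t=(P[:,:2]-c0)@w
    for k in(.09,.17,.25,.33):
        b=(abs(s-k)<.036)&(abs(t)<.14)&(P[:,2]>.056)&(P[:,2]<.11)
        m=b&(abs(t)<.04); top=m&(P[:,2]>np.nanpercentile(P[m,2],90)-.004)
        brown=b&(hsv[:,2]<150)&(abs(s-k)<.03)
        ln=np.nanpercentile(t[brown],[.3,99.7])
        f=np.polyfit(t[top],s[top],1)
        print(n,k,'n',m.sum(),'ztop %.4f'%np.median(P[top,2]),'top s %.3f..%.3f'%tuple(np.percentile(s[top],[1,99])),'all s %.3f..%.3f'%tuple(np.percentile(s[m],[1,99])),'t',ln.round(3),'tilt %.3f'%f[0])
for s in(.33,.25,.17,.09,-.09,-.17,-.25,-.33): print(s,c0+u*s)
P=z['b'].reshape(-1,3);s=(P[:,:2]-c0)@u;t=(P[:,:2]-c0)@w
b=(abs(s)<.045)&(abs(t)<.11)&(P[:,2]>.02)
for r in((.055,.07),(.024,.034)):
    m=b&(P[:,2]>r[0])&(P[:,2]<r[1])&(abs(s)<.035);print('jar/tin',np.percentile(s[m],[2,98]),np.percentile(t[m],[2,98]),np.median(P[m,2]))
o=env.get_obs();R=Ro.from_rotvec(o['ee_rot']).as_matrix();print(R.round(3),u,w)
E
```

```text
scene 0.09 n 568 ztop 0.0855 top s 0.079..0.101 all s 0.073..0.108 t [-0.092  0.092] tilt 0.010
scene 0.17 n 686 ztop 0.0700 top s 0.155..0.195 all s 0.155..0.196 t [-0.102  0.117] tilt -0.040
scene 0.25 n 517 ztop 0.0800 top s 0.240..0.268 all s 0.240..0.268 t [-0.087  0.109] tilt -0.008
scene 0.33 n 421 ztop 0.0797 top s 0.321..0.341 all s 0.318..0.345 t [-0.105  0.113] tilt 0.028
side 0.09 n 667 ztop 0.0854 top s 0.073..0.095 all s 0.067..0.093 t [-0.101  0.086] tilt 0.031
side 0.17 n 540 ztop 0.0698 top s 0.148..0.191 all s 0.148..0.190 t [-0.122  0.112] tilt -0.030
side 0.25 n 522 ztop 0.0798 top s 0.233..0.264 all s 0.233..0.263 t [-0.101  0.102] tilt -0.010
side 0.33 n 320 ztop 0.0787 top s 0.315..0.336 all s 0.312..0.336 t [-0.114  0.107] tilt 0.005
0.33 [0.50800987 0.30613764]
0.25 [0.49952263 0.22658912]
0.17 [0.49103539 0.1470406 ]
0.09 [0.48254815 0.06749208]
-0.09 [ 0.46345185 -0.11149208]
-0.17 [ 0.45496461 -0.1910406 ]
-0.25 [ 0.44647737 -0.27058912]
-0.33 [ 0.43799013 -0.35013764]
jar/tin [-0.02256071  0.01602923] [-0.08897638 -0.04957945] 0.0637526168376682
jar/tin [-0.0243959   0.02865086] [-0.06347904  0.06806323] 0.03132856579702895
[[-0.942  0.336 -0.001]
 [ 0.336  0.942 -0.001]
 [ 0.    -0.001 -1.   ]] [0.10609053 0.99435648] [ 0.99435648 -0.10609053]
```

Measured tops are 0.0855, 0.070, 0.080 and 0.080, which fit the sizes given on 51 mm cork. The two views differ by up to 6 mm in s, so I go above the turned one and look with the wrist camera.

{"method": "step_arm", "body": {
  "rows": [
    {"offset":[-37.8,-16.7,3],"spin":-0.236,"claw":0.65},
    {"offset":[-37.8,-16.7,3],"spin":-0.236,"claw":0.65},
    {"offset":[-37.8,-16.7,3],"spin":-0.236,"claw":0.65},
    {"offset":[-37.8,-16.7,3],"spin":-0.236,"claw":0.65},
    {"offset":[-37.8,-16.7,3],"spin":-0.236,"claw":0.65},
    {"offset":[-37.8,-16.7,3],"spin":-0.236,"claw":0.65},
    {"offset":[-37.8,-16.7,3],"spin":-0.236,"claw":0.65},
    {"offset":[-37.8,-16.7,3],"spin":-0.236,"claw":0.65},
    {"offset":[-37.8,-16.7,3],"spin":-0.236,"claw":0.65},
    {"offset":[-37.8,-16.7,3],"spin":-0.236,"claw":0.65}
  ],
  "force": 40
}}

```text
t: 1.45
tcp_pos: [0.5091, 0.3053, 0.2013]
ee_rot: [-0.165, -3.137, -0.0]
force: [0.4, -0.2, -0.0]
opening: 0.649
grasp_force: 0.0
```

```bash
cat > wl.py <<'E'
# wrist look: stretchers in TOOL coordinates (x=-w, y=u), heights in world z
import sys
from h import *
im,W=cloud('wrist');cv2.imwrite(sys.argv[1],im[:,:,::-1])
o=env.get_obs();R=Ro.from_rotvec(o['ee_rot']).as_matrix();print('t',round(o['t'],2),'tcp',o['tcp_pos'].round(4),'yang',np.degrees(np.arctan2(R[1,1],R[0,1])).round(2),'open',round(o['opening'],3))
P=W.reshape(-1,3);T=(P-o['tcp_pos'])@R
V=cv2.cvtColor(im,cv2.COLOR_RGB2HSV).reshape(-1,3)[:,2]
for a in sys.argv[2:]:
    k,zl=map(float,a.split(','))   # expected tool y (m), min z of top
    b=(abs(T[:,1]-k)<.035)&(abs(T[:,0])<.14)&(P[:,2]>zl)&(P[:,2]<.11)
    m=b&(abs(T[:,0])<.038); top=m&(P[:,2]>np.nanpercentile(P[m,2],90)-.005)
    f=np.polyfit(T[top,0],T[top,1],1)
    sl=[np.mean(np.percentile(T[q,1],[2,98])).round(4) for q in [top&(abs(T[:,0]-c)<.008) for c in(-.03,-.01,.01,.03)] if q.sum()>5]
    br=b&(V<130)
    print(k,m.sum(),'ztop %.4f'%np.median(P[top,2]),'y %.4f..%.4f'%tuple(np.percentile(T[top,1],[2,98])),'slices',sl,'x',np.percentile(T[br,0],[.2,99.8]).round(4))
E
python3 wl.py pics/w1.png 0,.056 -.08,.056
```

```text
t 1.5 tcp [0.5091 0.3054 0.2014] yang 83.98 open 0.654
0.0 2244 ztop 0.0785 y -0.0084..0.0122 slices [np.float64(0.0034), np.float64(0.002), np.float64(0.0015), np.float64(0.0015)] x [-0.059   0.1083]
-0.08 3239 ztop 0.0789 y -0.0902..-0.0631 slices [np.float64(-0.0767), np.float64(-0.0767), np.float64(-0.0767), np.float64(-0.0764)] x [-0.063   0.1015]
```

View pics/w1.png

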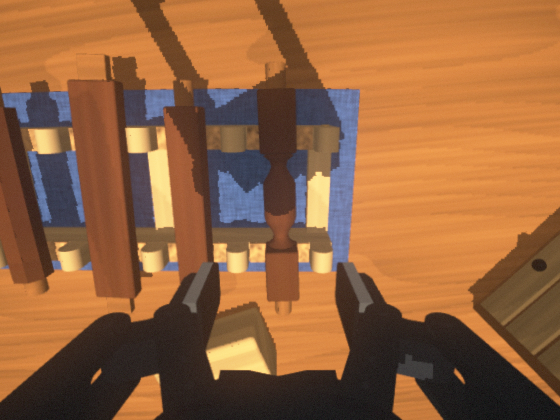

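The wrist view shows turned at column 280 (rows 62–315, waist at about 165–235), square at 187, flat at 105 and eight-sided at 25. Next I profile the turned one along its length to find the barrel.

```bash
python3 - <<'E'
from h import *
im,W=cloud('wrist');o=env.get_obs();R=Ro.from_rotvec(o['ee_rot']).as_matrix()
P=W.reshape(-1,3);T=(P-o['tcp_pos'])@R
for k in(0,-.077,-.16,-.24):
  b=(abs(T[:,1]-k)<.026)&(abs(T[:,0])<.14)&(P[:,2]>.055)&(P[:,2]<.1)
  print(k,'x ends',np.percentile(T[b,0],[.1,99.9]).round(3))
  if k==0:
    for x in np.arange(-.12,.124,.005):
      q=b&(abs(T[:,0]-x)<.0025)
      if q.sum()>3: print('%.3f z %.4f y %.4f..%.4f'%(x,P[q,2].max(),*np.percentile(T[q,1],[2,98])),q.sum())
E
```

```text
0 x ends [-0.109  0.115]
-0.110 z 0.0744 y -0.0019..0.0132 35
-0.105 z 0.0745 y -0.0026..0.0132 73
-0.100 z 0.0750 y -0.0025..0.0131 75
-0.095 z 0.0751 y 0.0004..0.0116 22
-0.090 z 0.0825 y -0.0093..0.0183 83
-0.085 z 0.0829 y -0.0098..0.0188 143
-0.080 z 0.0824 y -0.0097..0.0185 162
-0.075 z 0.0827 y -0.0097..0.0187 155
-0.070 z 0.0830 y -0.0106..0.0184 161
-0.065 z 0.0832 y -0.0103..0.0185 163
-0.060 z 0.0826 y -0.0104..0.0182 161
-0.055 z 0.0830 y -0.0104..0.0183 171
-0.050 z 0.0825 y -0.0112..0.0182 173
-0.045 z 0.0827 y -0.0112..0.0181 182
-0.040 z 0.0824 y -0.0109..0.0175 266
-0.035 z 0.0793 y -0.0078..0.0142 184
-0.030 z 0.0748 y -0.0035..0.0095 86
-0.025 z 0.0755 y -0.0047..0.0100 67
-0.020 z 0.0791 y -0.0076..0.0119 89
-0.015 z 0.0808 y -0.0102..0.0145 126
-0.010 z 0.0822 y -0.0111..0.0153 176
-0.005 z 0.0816 y -0.0120..0.0152 172
0.000 z 0.0816 y -0.0118..0.0152 182
0.005 z 0.0819 y -0.0117..0.0151 184
0.010 z 0.0815 y -0.0120..0.0150 187
0.015 z 0.0813 y -0.0126..0.0150 196
0.020 z 0.0809 y -0.0116..0.0142 203
0.025 z 0.0779 y -0.0091..0.0116 166
0.030 z 0.0751 y -0.0064..0.0087 116
0.035 z 0.0738 y -0.0057..0.0072 96
0.040 z 0.0803 y -0.0105..0.0101 116
0.045 z 0.0824 y -0.0133..0.0132 179
0.050 z 0.0834 y -0.0140..0.0147 223
0.055 z 0.0828 y -0.0148..0.0147 245
0.060 z 0.0831 y -0.0147..0.0147 248
0.065 z 0.0829 y -0.0146..0.0146 235
0.070 z 0.0829 y -0.0152..0.0135 259
0.075 z 0.0828 y -0.0152..0.0136 265
0.080 z 0.0832 y -0.0151..0.0136 228
0.085 z 0.0827 y -0.0159..0.0135 272
0.090 z 0.0828 y -0.0157..0.0134 273
0.095 z 0.0828 y -0.0145..0.0126 180
0.100 z 0.0751 y -0.0092..0.0060 136
0.105 z 0.0750 y -0.0091..0.0060 135
0.110 z 0.0752 y -0.0099..0.0059 141
0.115 z 0.0750 y -0.0099..0.0060 63
-0.077 x ends [-0.068  0.102]
-0.16 x ends [-0.114  0.124]
-0.24 x ends [-0.089  0.097]
```

Barrel centre is at tool (0.003, 0.002), yaw −0.03. I descend 15.4 cm and grip.

{"method": "step_arm", "body": {
  "rows": [
    {"offset":[0.3,0.2,5],"spin":-0.03,"claw":0.65},
    {"offset":[0.3,0.2,10],"spin":-0.03,"claw":0.65},
    {"offset":[0.3,0.2,14],"spin":-0.03,"claw":0.65},
    {"offset":[0.3,0.2,15.4],"spin":-0.03,"claw":0.65},
    {"offset":[0.3,0.2,15.4],"spin":-0.03,"claw":0.65},
    {"offset":[0.3,0.2,15.4],"spin":-0.03,"claw":0.2},
    {"offset":[0.3,0.2,15.4],"spin":-0.03,"claw":0.2},
    {"offset":[0.3,0.2,15.4],"spin":-0.03,"claw":0.2},
    {"offset":[0.3,0.2,15.4],"spin":-0.03,"claw":0.2},
    {"offset":[0.3,0.2,15.4],"spin":-0.03,"claw":0.2}
  ],
  "force": 40
}}

```text
t: 2.8
tcp_pos: [0.5089, 0.3074, 0.0498]
ee_rot: [0.12, 3.136, 0.003]
force: [-0.4, 0.3, 5.7]
opening: 0.323
grasp_force: 39.6
```

{"method": "step_arm", "body": {
  "rows": [
    {"offset":[0,0,-2],"claw":0.2},
    {"offset":[0,0,-5],"claw":0.2},
    {"offset":[0,0,-9],"claw":0.2},
    {"offset":[0.12,-4,-11],"spin":0.03,"claw":0.2},
    {"offset":[0.27,-9,-11],"spin":0.03,"claw":0.2},
    {"offset":[0.42,-14,-11],"spin":0.03,"claw":0.2},
    {"offset":[0.57,-19,-11],"spin":0.03,"claw":0.2},
    {"offset":[0.72,-24,-11],"spin":0.03,"claw":0.2},
    {"offset":[0.87,-29,-11],"spin":0.03,"claw":0.2},
    {"offset":[1.02,-34,-11],"spin":0.03,"claw":0.2}
  ]
}}

```text
invalid input at $.rows[0]: expected keys claw, offset, spin
```

{"method": "step_arm", "body": {
  "rows": [
    {"offset":[0,-4,0],"claw":0.2},
    {"offset":[0,-7,0],"claw":0.2},
    {"offset":[0,-8,0],"claw":0.2},
    {"offset":[0,-8,0],"claw":0.2},
    {"offset":[0,-8,0],"claw":0.2}
  ]
}}

```text
invalid input at $.rows[0]: expected keys claw, offset, spin
```

```bash
cat > pl.py <<'E'
# place look: cork pads & held piece in tool coords
import sys
from h import *
im,W=cloud('wrist');cv2.imwrite(sys.argv[1],im[:,:,::-1])
o=env.get_obs();R=Ro.from_rotvec(o['ee_rot']).as_matrix();print('t',round(o['t'],2),'tcp',o['tcp_pos'].round(4),'yang',np.degrees(np.arctan2(R[1,1],R[0,1])).round(2),'open',round(o['opening'],3))
P=W.reshape(-1,3);T=(P-o['tcp_pos'])@R
hsv=cv2.cvtColor(im,cv2.COLOR_RGB2HSV).reshape(-1,3).astype(int)
ck=(abs(P[:,2]-.052)<.006)&(hsv[:,2]>100)&(abs(T[:,0])<.1)
I=np.zeros((110,240),np.uint8);r=((T[:,0]+.11)/.002);q=((T[:,1]+.24)/.002);g=ck&(q>=0)&(q<240)
r=np.nan_to_num(r).astype(int);q=np.nan_to_num(q).astype(int)
I[r[g],q[g]]=255;I=cv2.morphologyEx(I,cv2.MORPH_CLOSE,np.ones((5,5)))
N,L,st,ce=cv2.connectedComponentsWithStats(I)
for i in range(1,N):
    x,y,w,h,A=st[i]
    if A>60: print('cork y %.3f..%.3f mid %.3f  x %.3f..%.3f'%(x*.002-.24,(x+w)*.002-.24,(x+w/2)*.002-.24,y*.002-.11,(y+h)*.002-.11))
h=(abs(T[:,2])<.045)&(abs(T[:,1])<.035)&(abs(T[:,0])<.13)&(T[:,2]>-.03)
for x in np.arange(-.12,.13,.01):
    k=h&(abs(T[:,0]-x)<.004)
    if k.sum()>8: print('held x %.3f z %.4f y %.4f..%.4f'%(x,P[k,2].max(),*np.percentile(T[k,1],[3,97])),end='; ')
print('held ends',np.percentile(T[h,0],[.5,99.5]).round(4))
E
python3 pl.py pics/w2.png
```

```text
t 2.85 tcp [0.5089 0.3074 0.0498] yang 85.6 open 0.321
cork y -0.146..-0.110 mid -0.128  x -0.052..-0.028
cork y -0.066..-0.018 mid -0.042  x 0.044..0.070
cork y 0.018..0.052 mid 0.035  x 0.044..0.066
held x -0.060 z 0.0513 y -0.0220..0.0219; held x -0.050 z 0.0526 y -0.0230..0.0219; held x -0.040 z 0.0764 y -0.0191..0.0140; held x -0.030 z 0.0751 y -0.0071..0.0069; held x -0.020 z 0.0794 y -0.0086..0.0090; held x -0.010 z 0.0799 y -0.0141..0.0333; held x -0.000 z 0.0798 y -0.0141..0.0336; held x 0.010 z 0.0799 y -0.0263..0.0316; held x 0.020 z 0.0798 y -0.0126..0.0329; held x 0.030 z 0.0760 y -0.0078..0.0336; held x 0.040 z 0.0792 y -0.0099..0.0316; held x 0.050 z 0.0797 y -0.0340..0.0341; held x 0.060 z 0.0797 y -0.0341..0.0342; held x 0.070 z 0.0796 y -0.0346..0.0143; held x 0.080 z 0.0796 y -0.0230..0.0285; held x 0.090 z 0.0795 y -0.0196..0.0142; held x 0.100 z 0.0756 y -0.0083..0.0062; held x 0.110 z 0.0759 y -0.0083..0.0065; held ends [-0.0538  0.1113]
```

View pics/w2.png

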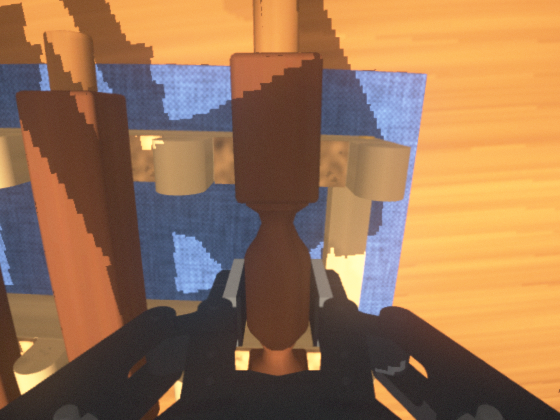

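The picture shows the pads on the barrel at (280,310), well centred. The moves were refused because `spin` was missing, so I resend them.

{"method": "step_arm", "body": {
  "rows": [
    {"offset":[0,0,-2],"spin":0,"claw":0.2},
    {"offset":[0,0,-5],"spin":0,"claw":0.2},
    {"offset":[0,0,-9],"spin":0,"claw":0.2},
    {"offset":[0.12,-4,-11],"spin":0.03,"claw":0.2},
    {"offset":[0.27,-9,-11],"spin":0.03,"claw":0.2},
    {"offset":[0.42,-14,-11],"spin":0.03,"claw":0.2},
    {"offset":[0.57,-19,-11],"spin":0.03,"claw":0.2},
    {"offset":[0.72,-24,-11],"spin":0.03,"claw":0.2},
    {"offset":[0.87,-29,-11],"spin":0.03,"claw":0.2},
    {"offset":[1.02,-34,-11],"spin":0.03,"claw":0.2}
  ]
}}

```text
t: 4.1
tcp_pos: [0.4709, -0.0332, 0.1589]
ee_rot: [0.167, 3.135, -0.001]
force: [1.5, -0.4, -0.2]
opening: 0.322
grasp_force: 39.9
```

{"method": "step_arm", "body": {
  "rows": [
    {"offset":[0,-4,0],"spin":0,"claw":0.2},
    {"offset":[0,-7,0],"spin":0,"claw":0.2},
    {"offset":[0,-8,0],"spin":0,"claw":0.2},
    {"offset":[0,-8,0],"spin":0,"claw":0.2},
    {"offset":[0,-8,0],"spin":0,"claw":0.2}
  ]
}}

```text
t: 4.72
tcp_pos: [0.4625, -0.1103, 0.1575]
ee_rot: [0.166, 3.137, 0.001]
force: [0.1, 1.0, -1.4]
opening: 0.327
grasp_force: 39.9
```

```bash
python3 pl.py pics/w2b.png
```

```text
t 4.78 tcp [ 0.4625 -0.1101  0.1574] yang 83.95 open 0.329
cork y -0.194..-0.128 mid -0.161  x -0.068..-0.044
cork y -0.112..-0.050 mid -0.081  x -0.068..-0.044
cork y 0.126..0.172 mid 0.149  x -0.068..-0.044
cork y -0.240..-0.208 mid -0.224  x -0.066..-0.044
cork y -0.192..-0.132 mid -0.162  x 0.042..0.066
cork y -0.112..-0.052 mid -0.082  x 0.042..0.066
cork y 0.126..0.166 mid 0.146  x 0.042..0.064
held x -0.040 z 0.1839 y -0.0148..0.0140; held x -0.030 z 0.1834 y -0.0072..0.0069; held x -0.020 z 0.1871 y -0.0091..0.0092; held x -0.010 z 0.1874 y -0.0143..0.0134; held x -0.000 z 0.1874 y -0.0142..0.0135; held x 0.010 z 0.1874 y -0.0266..0.0256; held x 0.020 z 0.1874 y -0.0128..0.0120; held x 0.030 z 0.1835 y -0.0081..0.0072; held x 0.040 z 0.1869 y -0.0101..0.0093; held x 0.050 z 0.1874 y -0.0156..0.0145; held x 0.060 z 0.1874 y -0.0156..0.0145; held x 0.070 z 0.1874 y -0.0157..0.0144; held x 0.080 z 0.1874 y -0.0157..0.0142; held x 0.090 z 0.1874 y -0.0157..0.0141; held x 0.100 z 0.1842 y -0.0081..0.0065; held x 0.110 z 0.1838 y -0.0084..0.0064; held ends [-0.042   0.1115]
```

View pics/w2b.png

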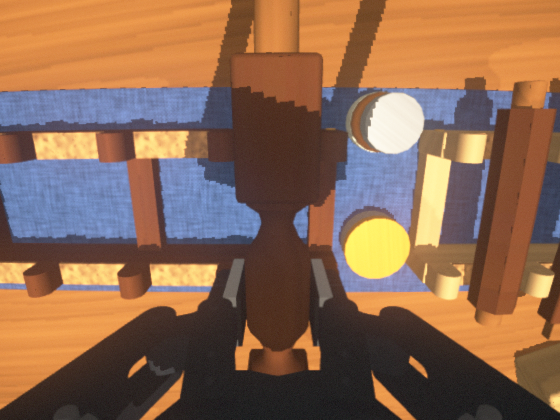

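The picture shows turned held over the notch at column 278, with jar (388,122) and tin (375,243) to the right and clear. By the cork spacing the notch is at y≈−0.002, so I lower 10.7 cm, release and rise.

{"method": "step_arm", "body": {
  "rows": [
    {"offset":[0,-0.1,4],"spin":0,"claw":0.2},
    {"offset":[0,-0.1,8],"spin":0,"claw":0.2},
    {"offset":[0,-0.1,10],"spin":0,"claw":0.2},
    {"offset":[0,-0.1,10.6],"spin":0,"claw":0.2},
    {"offset":[0,-0.1,10.7],"spin":0,"claw":0.2},
    {"offset":[0,-0.1,10.7],"spin":0,"claw":0.2},
    {"offset":[0,-0.1,10.7],"spin":0,"claw":0.65},
    {"offset":[0,-0.1,10.7],"spin":0,"claw":0.65},
    {"offset":[0,-0.1,10.7],"spin":0,"claw":0.65}
  ]
}}

```text
t: 5.9
tcp_pos: [0.4625, -0.1123, 0.0506]
ee_rot: [0.168, 3.136, -0.0]
force: [0.1, -0.7, -0.3]
opening: 0.646
grasp_force: 0.0
```

{"method": "step_arm", "body": {
  "rows": [
    {"offset":[0,0,-5],"spin":0,"claw":0.65},
    {"offset":[0,0,-11],"spin":0,"claw":0.65},
    {"offset":[0,0,-15],"spin":0,"claw":0.65},
    {"offset":[0,6,-15],"spin":0,"claw":0.65},
    {"offset":[0,12,-15],"spin":0,"claw":0.65},
    {"offset":[0,18,-15],"spin":0,"claw":0.65},
    {"offset":[0,24,-15],"spin":0,"claw":0.65},
    {"offset":[0,30,-15],"spin":0,"claw":0.65},
    {"offset":[0,34,-15],"spin":0,"claw":0.65},
    {"offset":[0,34,-15],"spin":0,"claw":0.65}
  ]
}}

```text
t: 7.15
tcp_pos: [0.4982, 0.2284, 0.2002]
ee_rot: [-0.162, -3.137, -0.001]
force: [0.6, -0.6, -0.4]
opening: 0.644
grasp_force: 0.0
```

{"method": "step_arm", "body": {
  "rows": [
    {"offset":[0,0,0],"spin":0,"claw":0.65},
    {"offset":[0,0,0],"spin":0,"claw":0.65}
  ]
}}

```text
t: 7.4
tcp_pos: [0.4986, 0.2247, 0.2003]
ee_rot: [-0.17, -3.137, 0.001]
force: [0.2, -0.2, 0.4]
opening: 0.649
grasp_force: 0.0
```

```bash
python3 wl.py pics/w3.png 0,.056 -.08,.056 -.165,.056
```

```text
t 7.45 tcp [0.4986 0.2247 0.2003] yang 83.78 open 0.651
0.0 2836 ztop 0.0790 y -0.0089..0.0178 slices [np.float64(0.0042), np.float64(0.0046), np.float64(0.0045), np.float64(0.0044)] x [-0.0334  0.1   ]
-0.08 3949 ztop 0.0689 y -0.0934..-0.0545 slices [np.float64(-0.0749), np.float64(-0.0744), np.float64(-0.0736), np.float64(-0.0729)] x [-0.0812  0.121 ]
-0.165 3899 ztop 0.0845 y -0.1698..-0.1477 slices [np.float64(-0.1581), np.float64(-0.1583), np.float64(-0.159), np.float64(-0.1593)] x [-0.0861  0.0968]
```

View pics/w3.png

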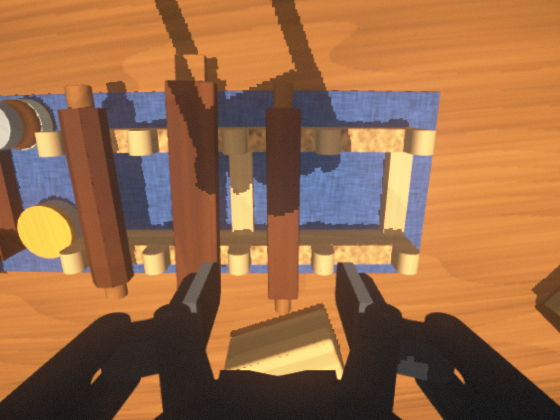

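The picture shows square at column 283, flat at 193 and eight-sided at 95. I grip the square at tool (−0.003, 0.0045) and lift.

{"method": "step_arm", "body": {
  "rows": [
    {"offset":[-0.3,0.45,5],"spin":0,"claw":0.65},
    {"offset":[-0.3,0.45,10],"spin":0,"claw":0.65},
    {"offset":[-0.3,0.45,14],"spin":0,"claw":0.65},
    {"offset":[-0.3,0.45,15.3],"spin":0,"claw":0.65},
    {"offset":[-0.3,0.45,15.3],"spin":0,"claw":0.65},
    {"offset":[-0.3,0.45,15.3],"spin":0,"claw":0.2},
    {"offset":[-0.3,0.45,15.3],"spin":0,"claw":0.2},
    {"offset":[-0.3,0.45,15.3],"spin":0,"claw":0.2},
    {"offset":[-0.3,0.45,15.3],"spin":0,"claw":0.2},
    {"offset":[-0.3,0.45,15.3],"spin":0,"claw":0.2}
  ]
}}

```text
t: 8.7
tcp_pos: [0.5038, 0.2306, 0.0496]
ee_rot: [0.167, 3.133, 0.002]
force: [-0.3, -1.2, 6.3]
opening: 0.322
grasp_force: 40.9
```

{"method": "step_arm", "body": {
  "rows": [
    {"offset":[0,0,-2],"spin":0,"claw":0.2},
    {"offset":[0,0,-5],"spin":0,"claw":0.2},
    {"offset":[0,0,-9],"spin":0,"claw":0.2},
    {"offset":[0,-4,-11],"spin":0,"claw":0.2},
    {"offset":[0,-9,-11],"spin":0,"claw":0.2},
    {"offset":[0,-14,-11],"spin":0,"claw":0.2},
    {"offset":[0,-19,-11],"spin":0,"claw":0.2},
    {"offset":[0,-24,-11],"spin":0,"claw":0.2},
    {"offset":[0,-29,-11],"spin":0,"claw":0.2},
    {"offset":[0,-34,-11],"spin":0,"claw":0.2}
  ]
}}

```text
t: 9.95
tcp_pos: [0.4656, -0.1095, 0.158]
ee_rot: [0.167, 3.136, -0.001]
force: [0.8, 0.4, -1.6]
opening: 0.321
grasp_force: 40.0
```

{"method": "step_arm", "body": {
  "rows": [
    {"offset":[0,-4,0],"spin":0,"claw":0.2},
    {"offset":[0,-7,0],"spin":0,"claw":0.2},
    {"offset":[0,-8,0],"spin":0,"claw":0.2},
    {"offset":[0,-8,0],"spin":0,"claw":0.2},
    {"offset":[0,-8,0],"spin":0,"claw":0.2}
  ]
}}

```text
t: 10.58
tcp_pos: [0.4573, -0.1865, 0.1573]
ee_rot: [-0.166, -3.137, -0.001]
force: [-0.4, 0.0, -1.4]
opening: 0.324
grasp_force: 40.0
```

```bash
python3 pl.py pics/w4.png; cp wl.py x.py; python3 wl.py pics/w4b.png .08,.056
```

```text
t 10.62 tcp [ 0.4574 -0.1865  0.1573] yang 83.95 open 0.324
cork y 0.044..0.062 mid 0.053  x -0.074..-0.040
cork y -0.216..-0.052 mid -0.134  x -0.064..-0.040
cork y 0.092..0.128 mid 0.110  x -0.064..-0.042
cork y 0.202..0.240 mid 0.221  x -0.066..-0.042
cork y -0.214..-0.056 mid -0.135  x 0.046..0.068
cork y 0.048..0.060 mid 0.054  x 0.046..0.068
held x -0.030 z 0.1873 y -0.0132..0.0121; held x -0.020 z 0.1873 y -0.0136..0.0125; held x -0.010 z 0.1873 y -0.0135..0.0128; held x -0.000 z 0.1873 y -0.0134..0.0127; held x 0.010 z 0.1873 y -0.0263..0.0255; held x 0.020 z 0.1873 y -0.0136..0.0129; held x 0.030 z 0.1873 y -0.0135..0.0128; held x 0.040 z 0.1873 y -0.0134..0.0128; held x 0.050 z 0.1873 y -0.0134..0.0129; held x 0.060 z 0.1873 y -0.0133..0.0129; held x 0.070 z 0.1873 y -0.0135..0.0129; held x 0.080 z 0.1873 y -0.0135..0.0128; held x 0.090 z 0.1824 y -0.0076..0.0071; held x 0.100 z 0.1830 y -0.0078..0.0069; held ends [-0.031   0.1042]
t 10.68 tcp [ 0.4574 -0.1865  0.1573] yang 83.96 open 0.319
0.08 3180 ztop 0.0786 y 0.0631..0.0835 slices [np.float64(0.0738), np.float64(0.0734), np.float64(0.0735), np.float64(0.0734)] x [-0.0715  0.1155]
```

View pics/w4.png

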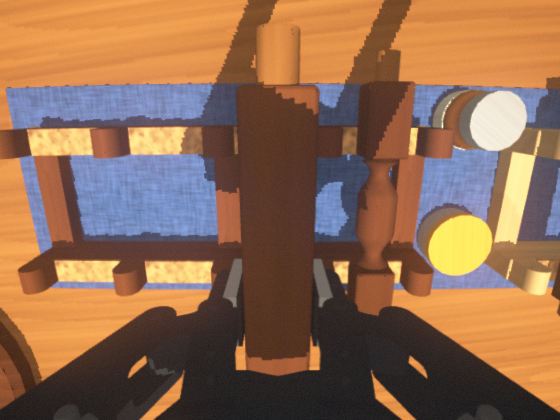

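The picture shows turned resting in its notch at column 380 (y=0.0735, about 1 mm off centre), and the square held at 278. The next notch is at (0.002, −0.0055).

{"method": "step_arm", "body": {
  "rows": [
    {"offset":[0.3,-0.5,4],"spin":0,"claw":0.2},
    {"offset":[0.3,-0.5,8],"spin":0,"claw":0.2},
    {"offset":[0.3,-0.5,10],"spin":0,"claw":0.2},
    {"offset":[0.3,-0.5,10.6],"spin":0,"claw":0.2},
    {"offset":[0.3,-0.5,10.7],"spin":0,"claw":0.2},
    {"offset":[0.3,-0.5,10.7],"spin":0,"claw":0.2},
    {"offset":[0.3,-0.5,10.7],"spin":0,"claw":0.6},
    {"offset":[0.3,-0.5,10.7],"spin":0,"claw":0.6},
    {"offset":[0.3,-0.5,10.7],"spin":0,"claw":0.6}
  ]
}}

```text
t: 11.8
tcp_pos: [0.4539, -0.1923, 0.0506]
ee_rot: [0.168, 3.137, -0.0]
force: [-0.4, 0.3, 0.0]
opening: 0.6
grasp_force: 0.0
```

{"method": "step_arm", "body": {
  "rows": [
    {"offset":[0,0,-5],"spin":0,"claw":0.6},
    {"offset":[0,0,-11],"spin":0,"claw":0.65},
    {"offset":[0,0,-15],"spin":0,"claw":0.72},
    {"offset":[0,6,-15],"spin":0,"claw":0.72},
    {"offset":[0,12,-15],"spin":0,"claw":0.72},
    {"offset":[0,18,-15],"spin":0,"claw":0.72},
    {"offset":[0,24,-15],"spin":0,"claw":0.72},
    {"offset":[0,30,-15],"spin":0,"claw":0.72},
    {"offset":[0,34,-15],"spin":0,"claw":0.72},
    {"offset":[0,34,-15],"spin":0,"claw":0.72}
  ]
}}

```text
t: 13.05
tcp_pos: [0.4897, 0.1483, 0.2003]
ee_rot: [-0.161, -3.137, -0.001]
force: [-0.2, -1.0, -0.7]
opening: 0.721
grasp_force: 0.0
```

{"method": "step_arm", "body": {
  "rows": [
    {"offset":[0,0,0],"spin":0,"claw":0.72},
    {"offset":[0,0,0],"spin":0,"claw":0.72}
  ]
}}

```text
t: 13.3
tcp_pos: [0.49, 0.1447, 0.2003]
ee_rot: [-0.17, -3.137, 0.0]
force: [0.5, -0.3, 1.1]
opening: 0.722
grasp_force: 0.0
```

```bash
python3 wl.py pics/w5.png 0,.056 -.08,.056
```

```text
t 13.35 tcp [0.49   0.1447 0.2003] yang 83.78 open 0.721
0.0 3803 ztop 0.0690 y -0.0128..0.0255 slices [np.float64(0.005), np.float64(0.0058), np.float64(0.0066), np.float64(0.0071)] x [-0.0624  0.1052]
-0.08 3716 ztop 0.0845 y -0.0902..-0.0674 slices [np.float64(-0.0781), np.float64(-0.0785), np.float64(-0.0791), np.float64(-0.0796)] x [-0.0704  0.0988]
```

View pics/w5.png

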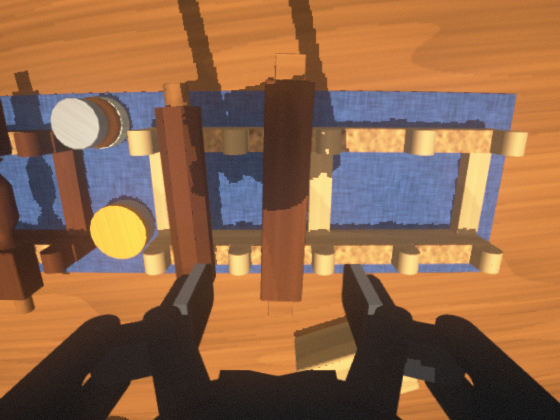

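The picture shows flat at column 287 and eight-sided at 188. Flat is at tool (0.002, 0.006), yaw +0.035.

{"method": "step_arm", "body": {
  "rows": [
    {"offset":[0.2,0.6,5],"spin":0.035,"claw":0.72},
    {"offset":[0.2,0.6,10],"spin":0.035,"claw":0.72},
    {"offset":[0.2,0.6,14],"spin":0.035,"claw":0.72},
    {"offset":[0.2,0.6,15.9],"spin":0.035,"claw":0.72},
    {"offset":[0.2,0.6,15.9],"spin":0.035,"claw":0.72},
    {"offset":[0.2,0.6,15.9],"spin":0.035,"claw":0.3},
    {"offset":[0.2,0.6,15.9],"spin":0.035,"claw":0.3},
    {"offset":[0.2,0.6,15.9],"spin":0.035,"claw":0.3},
    {"offset":[0.2,0.6,15.9],"spin":0.035,"claw":0.3},
    {"offset":[0.2,0.6,15.9],"spin":0.035,"claw":0.3}
  ]
}}

```text
t: 14.6
tcp_pos: [0.4899, 0.152, 0.0428]
ee_rot: [0.222, 3.131, 0.0]
force: [-0.5, -1.4, 6.4]
opening: 0.46
grasp_force: 42.5
```

{"method": "step_arm", "body": {
  "rows": [
    {"offset":[0,0,-2],"spin":0,"claw":0.3},
    {"offset":[0,0,-5],"spin":0,"claw":0.3},
    {"offset":[0,0,-9],"spin":0,"claw":0.3},
    {"offset":[-0.14,-4,-11],"spin":-0.035,"claw":0.3},
    {"offset":[-0.32,-9,-11],"spin":-0.035,"claw":0.3},
    {"offset":[-0.49,-14,-11],"spin":-0.035,"claw":0.3},
    {"offset":[-0.67,-19,-11],"spin":-0.035,"claw":0.3},
    {"offset":[-0.84,-24,-11],"spin":-0.035,"claw":0.3},
    {"offset":[-1.02,-29,-11],"spin":-0.035,"claw":0.3},
    {"offset":[-1.19,-34,-11],"spin":-0.035,"claw":0.3}
  ]
}}

```text
t: 15.85
tcp_pos: [0.4519, -0.1876, 0.1514]
ee_rot: [0.167, 3.137, 0.0]
force: [1.8, -0.3, -1.5]
opening: 0.46
grasp_force: 41.5
```

{"method": "step_arm", "body": {
  "rows": [
    {"offset":[0,-4,0],"spin":0,"claw":0.3},
    {"offset":[0,-7,0],"spin":0,"claw":0.3},
    {"offset":[0,-8.3,0],"spin":0,"claw":0.3},
    {"offset":[0,-8.3,0],"spin":0,"claw":0.3},
    {"offset":[0,-8.3,0],"spin":0,"claw":0.3}
  ]
}}

```text
t: 16.48
tcp_pos: [0.4436, -0.2675, 0.1511]
ee_rot: [-0.166, -3.137, -0.001]
force: [0.9, -0.1, -0.4]
opening: 0.46
grasp_force: 41.5
```

```bash
python3 pl.py pics/w6.png; python3 wl.py pics/w6b.png .08,.056 .16,.056
```

```text
t 16.52 tcp [ 0.4436 -0.2675  0.1512] yang 83.95 open 0.463
cork y 0.098..0.150 mid 0.124  x -0.094..-0.044
cork y -0.134..-0.050 mid -0.092  x -0.068..-0.046
cork y -0.134..-0.042 mid -0.088  x 0.040..0.064
cork y 0.048..0.062 mid 0.055  x 0.040..0.064
cork y 0.098..0.144 mid 0.121  x 0.040..0.092
held x -0.030 z 0.1789 y -0.0191..0.0180; held x -0.020 z 0.1787 y -0.0191..0.0179; held x -0.010 z 0.1812 y -0.0195..0.0182; held x -0.000 z 0.1811 y -0.0197..0.0189; held x 0.010 z 0.1812 y -0.0319..0.0310; held x 0.020 z 0.1791 y -0.0188..0.0182; held x 0.030 z 0.1793 y -0.0188..0.0182; held x 0.040 z 0.1792 y -0.0188..0.0183; held x 0.050 z 0.1793 y -0.0189..0.0182; held x 0.060 z 0.1793 y -0.0188..0.0183; held x 0.070 z 0.1795 y -0.0189..0.0182; held x 0.080 z 0.1796 y -0.0189..0.0181; held x 0.090 z 0.1796 y -0.0188..0.0181; held x 0.100 z 0.1794 y -0.0184..0.0178; held x 0.110 z 0.1756 y -0.0114..0.0109; held ends [-0.0332  0.1113]
t 16.57 tcp [ 0.4437 -0.2676  0.1512] yang 83.96 open 0.46
0.08 4721 ztop 0.0790 y 0.0611..0.0883 slices [np.float64(0.0746), np.float64(0.0746), np.float64(0.0747), np.float64(0.0749)] x [-0.066   0.0817]
0.16 3383 ztop 0.0786 y 0.1451..0.1647 slices [np.float64(0.1555), np.float64(0.1551), np.float64(0.1547), np.float64(0.1552)] x [-0.0919  0.0908]
```

View pics/w6.png

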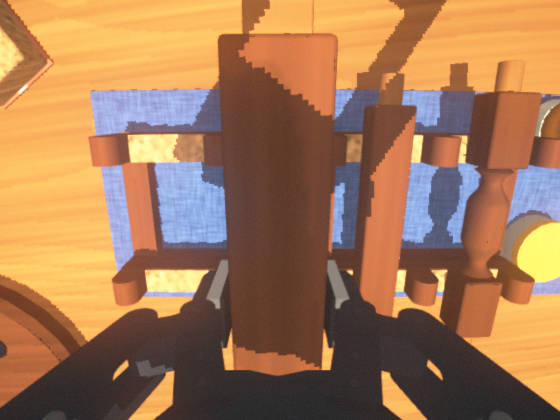

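The picture shows flat held at column 278, square resting at 388 (y=0.0747) and turned at 500 (y=0.155). The notch is at (−0.002, −0.004).

{"method": "step_arm", "body": {
  "rows": [
    {"offset":[-0.2,-0.4,4],"spin":0,"claw":0.3},
    {"offset":[-0.2,-0.4,8],"spin":0,"claw":0.3},
    {"offset":[-0.2,-0.4,10],"spin":0,"claw":0.3},
    {"offset":[-0.2,-0.4,10.6],"spin":0,"claw":0.3},
    {"offset":[-0.2,-0.4,10.8],"spin":0,"claw":0.3},
    {"offset":[-0.2,-0.4,10.8],"spin":0,"claw":0.3},
    {"offset":[-0.2,-0.4,10.8],"spin":0,"claw":0.66},
    {"offset":[-0.2,-0.4,10.8],"spin":0,"claw":0.66},
    {"offset":[-0.2,-0.4,10.8],"spin":0,"claw":0.66}
  ]
}}

```text
t: 17.7
tcp_pos: [0.4453, -0.2732, 0.0437]
ee_rot: [0.168, 3.136, -0.001]
force: [-0.5, -0.2, -0.4]
opening: 0.661
grasp_force: 0.0
```

{"method": "step_arm", "body": {
  "rows": [
    {"offset":[0,0,-5],"spin":0,"claw":0.66},
    {"offset":[0,0,-11],"spin":0,"claw":0.68},
    {"offset":[0,0,-15.7],"spin":0,"claw":0.7},
    {"offset":[0,6,-15.7],"spin":0,"claw":0.7},
    {"offset":[0,12,-15.7],"spin":0,"claw":0.7},
    {"offset":[0,18,-15.7],"spin":0,"claw":0.7},
    {"offset":[0,24,-15.7],"spin":0,"claw":0.7},
    {"offset":[0,30,-15.7],"spin":0,"claw":0.7},
    {"offset":[0,33.5,-15.7],"spin":0,"claw":0.7},
    {"offset":[0,33.5,-15.7],"spin":0,"claw":0.7}
  ]
}}

```text
t: 18.95
tcp_pos: [0.4807, 0.0624, 0.2004]
ee_rot: [0.161, 3.137, 0.001]
force: [0.1, -0.3, 0.4]
opening: 0.702
grasp_force: 0.0
```

{"method": "step_arm", "body": {
  "rows": [
    {"offset":[0,0,0],"spin":0,"claw":0.7},
    {"offset":[0,0,0],"spin":0,"claw":0.7}
  ]
}}

```text
t: 19.2
tcp_pos: [0.4808, 0.0591, 0.2003]
ee_rot: [-0.17, -3.137, 0.0]
force: [0.5, -0.0, -0.0]
opening: 0.7
grasp_force: 0.0
```

```bash
python3 wl.py pics/w7.png 0,.056
```

```text
t 19.25 tcp [0.4808 0.0591 0.2003] yang 83.78 open 0.7
0.0 3428 ztop 0.0846 y -0.0040..0.0185 slices [np.float64(0.0081), np.float64(0.0072), np.float64(0.0066), np.float64(0.006)] x [-0.0716  0.0982]
```

View pics/w7.png

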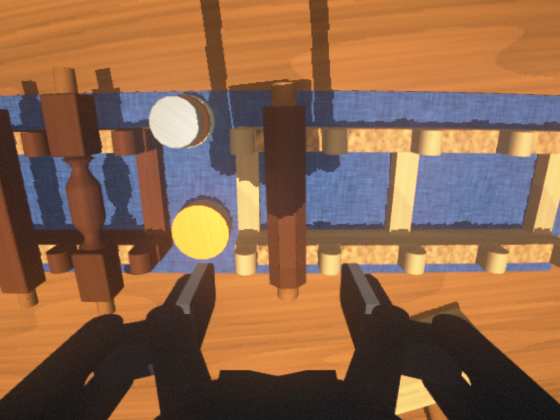

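The picture shows eight-sided at column 285, with jar (180,122) and tin (200,232) undisturbed. It is at tool (0.002, 0.007), yaw −0.035.

{"method": "step_arm", "body": {
  "rows": [
    {"offset":[0.2,0.7,5],"spin":-0.035,"claw":0.7},
    {"offset":[0.2,0.7,10],"spin":-0.035,"claw":0.7},
    {"offset":[0.2,0.7,14],"spin":-0.035,"claw":0.7},
    {"offset":[0.2,0.7,15.2],"spin":-0.035,"claw":0.7},
    {"offset":[0.2,0.7,15.2],"spin":-0.035,"claw":0.7},
    {"offset":[0.2,0.7,15.2],"spin":-0.035,"claw":0.25},
    {"offset":[0.2,0.7,15.2],"spin":-0.035,"claw":0.25},
    {"offset":[0.2,0.7,15.2],"spin":-0.035,"claw":0.25},
    {"offset":[0.2,0.7,15.2],"spin":-0.035,"claw":0.25},
    {"offset":[0.2,0.7,15.2],"spin":-0.035,"claw":0.25}
  ]
}}

```text
t: 20.5
tcp_pos: [0.4814, 0.0672, 0.0504]
ee_rot: [0.113, 3.136, -0.0]
force: [-1.0, -1.3, 5.7]
opening: 0.391
grasp_force: 40.5
```

{"method": "step_arm", "body": {
  "rows": [
    {"offset":[0,0,-2],"spin":0,"claw":0.25},
    {"offset":[0,0,-5],"spin":0,"claw":0.25},
    {"offset":[0,0,-9],"spin":0,"claw":0.25},
    {"offset":[0.14,-4,-11],"spin":0.035,"claw":0.25},
    {"offset":[0.32,-9,-11],"spin":0.035,"claw":0.25},
    {"offset":[0.49,-14,-11],"spin":0.035,"claw":0.25},
    {"offset":[0.67,-19,-11],"spin":0.035,"claw":0.25},
    {"offset":[0.84,-24,-11],"spin":0.035,"claw":0.25},
    {"offset":[1.02,-29,-11],"spin":0.035,"claw":0.25},
    {"offset":[1.19,-34,-11],"spin":0.035,"claw":0.25}
  ]
}}

```text
t: 21.75
tcp_pos: [0.4431, -0.2726, 0.1591]
ee_rot: [0.168, 3.136, -0.001]
force: [0.0, 0.5, -0.8]
opening: 0.388
grasp_force: 40.2
```

{"method": "step_arm", "body": {
  "rows": [
    {"offset":[0,-4,0],"spin":0,"claw":0.25},
    {"offset":[0,-7,0],"spin":0,"claw":0.25},
    {"offset":[0,-8.3,0],"spin":0,"claw":0.25},
    {"offset":[0,-8.3,0],"spin":0,"claw":0.25},
    {"offset":[0,-8.3,0],"spin":0,"claw":0.25}
  ]
}}

```text
t: 22.38
tcp_pos: [0.4346, -0.3522, 0.1582]
ee_rot: [-0.166, -3.137, -0.001]
force: [0.8, -0.0, -0.6]
opening: 0.389
grasp_force: 40.2
```

```bash
python3 pl.py pics/w8.png; python3 wl.py pics/w8b.png .08,.056 .16,.056
```

```text
t 22.43 tcp [ 0.4347 -0.3522  0.1583] yang 83.95 open 0.394
cork y 0.210..0.230 mid 0.220  x -0.094..-0.046
cork y 0.130..0.150 mid 0.140  x -0.088..-0.046
cork y 0.132..0.150 mid 0.141  x -0.022..0.082
held x -0.030 z 0.1883 y -0.0174..0.0160; held x -0.020 z 0.1882 y -0.0172..0.0160; held x -0.010 z 0.1883 y -0.0171..0.0164; held x -0.000 z 0.1882 y -0.0171..0.0164; held x 0.010 z 0.1883 y -0.0296..0.0287; held x 0.020 z 0.1883 y -0.0168..0.0165; held x 0.030 z 0.1883 y -0.0168..0.0165; held x 0.040 z 0.1883 y -0.0167..0.0166; held x 0.050 z 0.1883 y -0.0167..0.0167; held x 0.060 z 0.1883 y -0.0167..0.0167; held x 0.070 z 0.1883 y -0.0166..0.0169; held x 0.080 z 0.1883 y -0.0163..0.0164; held x 0.090 z 0.1876 y -0.0091..0.0090; held x 0.100 z 0.1878 y -0.0089..0.0092; held ends [-0.0308  0.0992]
t 22.48 tcp [ 0.4347 -0.3523  0.1583] yang 83.96 open 0.396
0.08 5286 ztop 0.0690 y 0.0597..0.0979 slices [np.float64(0.0788), np.float64(0.0788), np.float64(0.079), np.float64(0.0786)] x [-0.0664  0.1   ]
0.16 5063 ztop 0.0789 y 0.1463..0.1731 slices [np.float64(0.1598), np.float64(0.1596), np.float64(0.16), np.float64(0.1594)] x [-0.0881  0.0958]
```

View pics/w8.png

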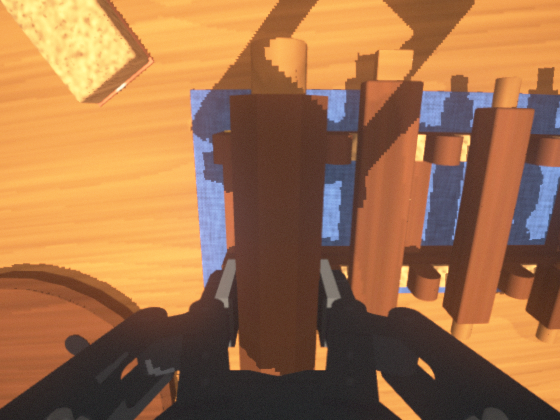

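The picture shows eight-sided held at column 278, flat seated at 390 (y=0.079) and square at 490 (y=0.160). The last notch is directly below, so I shift x by −0.4 cm and lower.

{"method": "step_arm", "body": {
  "rows": [
    {"offset":[-0.4,0,4],"spin":0,"claw":0.25},
    {"offset":[-0.4,0,8],"spin":0,"claw":0.25},
    {"offset":[-0.4,0,10],"spin":0,"claw":0.25},
    {"offset":[-0.4,0,10.6],"spin":0,"claw":0.25},
    {"offset":[-0.4,0,10.8],"spin":0,"claw":0.25},
    {"offset":[-0.4,0,10.8],"spin":0,"claw":0.25},
    {"offset":[-0.4,0,10.8],"spin":0,"claw":0.62},
    {"offset":[-0.4,0,10.8],"spin":0,"claw":0.62},
    {"offset":[-0.4,0,10.8],"spin":0,"claw":0.62}
  ]
}}

```text
t: 23.6
tcp_pos: [0.4386, -0.3541, 0.0507]
ee_rot: [0.168, 3.137, -0.001]
force: [-0.5, 1.0, -0.3]
opening: 0.622
grasp_force: 0.0
```

{"method": "step_arm", "body": {
  "rows": [
    {"offset":[0,0,-5],"spin":0,"claw":0.62},
    {"offset":[0,0,-11],"spin":0,"claw":0.62},
    {"offset":[0,0,-17],"spin":0,"claw":0.62},
    {"offset":[6,0,-18],"spin":0,"claw":0.62},
    {"offset":[8,6,-18],"spin":0,"claw":0.62},
    {"offset":[8,12,-18],"spin":0,"claw":0.62},
    {"offset":[8,12,-18],"spin":0,"claw":0.62},
    {"offset":[8,12,-18],"spin":0,"claw":0.62}
  ]
}}

```text
t: 24.6
tcp_pos: [0.3719, -0.2263, 0.2307]
ee_rot: [0.166, 3.136, -0.002]
force: [-1.3, -0.3, 0.0]
opening: 0.619
grasp_force: 0.0
```

```bash
python3 - <<'E'
from h import *
a=np.radians(83.91);u=np.array([np.cos(a),np.sin(a)]);w=np.array([np.sin(a),-np.cos(a)]);c0=np.array([.473,-.022])
for n in('side','scene','wrist'):
    im,W=cloud(n);P=W.reshape(-1,3);s=(P[:,:2]-c0)@u;t=(P[:,:2]-c0)@w
    if n=='side':cv2.imwrite('pics/end.png',im[:,:,::-1])
    for k in(-.091,-.171,-.251,-.331):
        b=(abs(s-k)<.03)&(abs(t)<.14)&(P[:,2]>.056)&(P[:,2]<.1); m=b&(abs(t)<.035)
        if m.sum()<50: continue
        top=m&(P[:,2]>np.percentile(P[m,2],90)-.004)
        print(n,k,'ztop %.4f ds %.4f'%(np.median(P[top,2]),np.mean(np.percentile(s[top],[2,98]))-k),'t ends',np.percentile(t[b],[.3,99.7]).round(3))
E
```

```text
side -0.091 ztop 0.0794 ds -0.0037 t ends [-0.115  0.109]
side -0.171 ztop 0.0797 ds -0.0038 t ends [-0.106  0.102]
side -0.251 ztop 0.0697 ds -0.0048 t ends [-0.122  0.116]
side -0.331 ztop 0.0852 ds -0.0072 t ends [-0.099  0.092]
scene -0.091 ztop 0.0797 ds 0.0022 t ends [-0.112  0.111]
scene -0.171 ztop 0.0798 ds 0.0015 t ends [-0.102  0.105]
scene -0.251 ztop 0.0698 ds 0.0005 t ends [-0.12   0.119]
scene -0.331 ztop 0.0854 ds -0.0009 t ends [-0.096  0.094]
wrist -0.091 ztop 0.0788 ds -0.0007 t ends [-0.115  0.049]
wrist -0.171 ztop 0.0791 ds -0.0010 t ends [-0.105  0.102]
wrist -0.251 ztop 0.0691 ds -0.0017 t ends [-0.122  0.115]
wrist -0.331 ztop 0.0847 ds -0.0032 t ends [-0.098  0.058]
```

View pics/end.png

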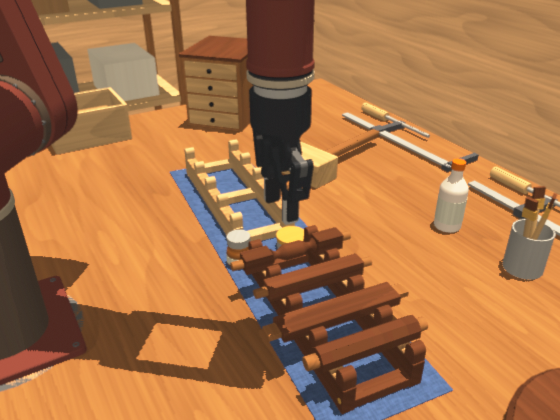

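The side view shows all four seated flat in the dark rack in the starting order, from turned at (290,248) to eight-sided at (365,345). Each is within a few mm of its notch centre with its top at the right height. The jar (238,240) and tin (290,237) have not moved, and the arm is clear.

```bash
python3 -c "
from rig import env
print(env.hand_in())"
```

```text
the job is handed in; nothing more can be done
None
```

All four stretchers lie in the dark rack in their starting order, each within a few millimetres of its notch's middle by my measurements; the jar and tin stand where they were, and the job was handed in at about 25 s (it returned no verdict).

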